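# Swing the iron arm aside and test a preserve jar's lid

## Robot

A 7-joint arm with a two-finger parallel gripper is mounted at the origin on the work surface. World frame = base frame: x ahead of the robot, y to its left, z up, the work surface at z = 0. Lengths are in m, angles in rad, forces in N, time in s.
With the tool pointing down it reaches from about 0.425 to 0.875 m from the base axis. Payload 8.4 kg.
Tool frame: the origin (TCP) lies on the front face of the gripper's body, between the roots of the fingers; the fingertips stand 73 mm ahead of it and the grasp point (between the pads) lies 54 mm ahead of it; y points along the fingers, z is the direction in which the jaws open and shut, and the axes are right-handed (so a half turn about y gives the same grasp; the last joint's range is limited). The gripper opens to 85 mm and grips with 20 to 120 N. Pads are 22 mm wide; open, the fingers measure 114 mm over their backs; the gripper's body (76 mm by 85 mm) begins 54 mm behind the grasp point. The pads swing forward as they close: fully open they stand 13 mm farther back than shut.
Start: joints at [1.05, 0.333, 0.04, 1.465, -0.013, 1.343, -0.059], TCP at [0.266, -0.593, 0.304] pointing down, gripper open.
Joint ranges: [-2.58, 2.58], [-0.38, 2.09], [-1.3, 1.39], [0.25, 2.4], [-1.5, 4.64], [0.08, 2.09], [-2.65, 2.65]. Speed limits (rad/s): [2.22, 2.22, 2.79, 2.79, 3.14, 3.14, 3.14].

## Interface

Orientations are given as [roll, pitch, yaw] about the fixed x, y, z axes, in that order (R = Rz(yaw) Ry(pitch) Rx(roll)).
In Python, from rig import robot gives the robot as it stands.
- The arm moves only by the tool play_rows, never from a script. Its argument "series" is a list of rows, each an object with "xyz": the shift along the world's x, y, z in m, a list of three; "rotation": the turn, a rotation vector about the world's x, y, z in degrees, a list of three; "grip": the opening in per cent of the stroke, from 0 (shut) to 100 (fully open). A call has 1 to 20 rows; each row shifts and turns the commanded pose from where the row before left it; what a row does not reach is not made up. A row lasts 1/12 s, in which the tool goes at most 41.7 mm and 7.16 degrees, less where a joint would pass 70% of its speed; a pose out of reach is approached as far as the arm can. A call is refused whole if a number of a shift passes 0.0417 or a number of a turn 7.16, either way. A call with a gripper value outside its range is refused whole. The fingers move at their own pace and stop on an object; the grip force is fixed at half the most. Time passes only in rows, so rows that do not move let the fingers close. It gives the time, the measured TCP pose, the force and the opening at its end, in the units of the state.
- robot.get_obs(): the state, without advancing time (a new reading comes with each control period).
- robot.read_camera(name): name is "side" or "top"; returns a dict with "color" (420x560x3 uint8, red, green, blue), "z_map" (420x560 float32, m along the optical axis (not along the pixel's ray), 0 where there is no reading), "fx", "fy", "cx", "cy" (pixels), "xyz" and "attitude" of the camera in the world. Camera axes: x right, y down, z forward; pixel columns grow to the right and rows downward; lengths in m; the calibration is good to about 2 mm. A picture is of the moment at which its call begins.
- robot.hand_in(): hands the job in, once; it reports no verdict.
The state is a dict: "t": time; "joints": joint angles; "dq": joint speeds; "tau": joint torques, N m; "ee_pos": TCP position; "orientation": TCP orientation; "force": force on the tool from outside, world axes, zero at the start; "ft_torque": the same for the moment, N m; "gripper_width": finger opening in m.
Only numpy, scipy, OpenCV 4.12 (cv2) and the standard library are available. Lean on these libraries where they do the work, as an engineer would, in place of code of your own. Each camera call takes 0.05 s, during which the arm holds its last target. There are 200 camera calls.

## Task

The black iron swing arm hangs over the jar with the grey zinc ring. With the fingers push the iron arm aside, to either side, at least half-way back to the wall, then press the middle of the zinc-ringed jar's lid lightly with the fingertips until it gives, to test its seal, and draw away so that it springs back. Grip and lift nothing, keep that jar where it stands, and leave the other two jars, the timer, ramekin, reamer and funnel untouched.

Things in the scene. Friction and masses are not known exactly. Their poses are not given: they have to be found in the camera images.
- iron_arm (a joint): hinge of the black iron swing arm, rad: 0 when it stands straight out from the wall towards the robot (along -x from its pivot), +-1.4 when folded nearly flat against the wall; half-way back is 0.7 either way. Positive turns it anticlockwise seen from above, so that its hook moves to the robot's right (-y). It starts within 0.1 of 0, turns with slight friction (about 1 N at the bar) and stays where it is left.
- iron_pivot (a point): point on the swing arm's vertical pivot axis, at the height of its bar's axis (166 mm above the sill), 25 mm in front of the tiled wall; the wall is 190 mm high (the window rail on it reaches 237 mm, from 10 mm behind the wall's face).
- iron_bar (a point): point on the axis of the arm's round horizontal bar (12 mm thick, 166 mm above the sill), 175 mm out from the pivot axis. The bar is bare from 115 to 225 mm from the pivot; nearer the wall a curved brace runs under it; its ball end (20 mm) is 251 mm from the pivot.
- hook (a point): lowest point of the small brass hook fixed under the outer end of the bar, 235 mm from the pivot axis and 121 mm above the sill; moves with the arm, about 40 mm higher than the top of the jar, and over its lid or just beside its edge at the start.
- bracket: black iron wall plate with two lugs that carries the swing arm (fixed; 36 mm wide, 132 mm tall); its origin is on the sill surface at the wall's face below the plate.
- jar_zinc: the jar to test: squat glass mason jar of dark red preserve with a dull grey zinc screw ring and white lid; 86 mm across the ring, 80 mm tall, 0.4 kg, loose on the sill; origin at the centre of its underside, z up.
- jar_zinc_middle (a point): top centre of the slightly domed light-grey middle (28 mm across) of the zinc-ringed jar's white lid, 80.5 mm above the sill; it stands 4 mm above the lid.
- jar_zinc_dome (a joint): how far the domed middle of the zinc-ringed jar's lid is pressed down, m: 0 at rest, 0.0025 at its stop; a press of about 1 N starts it, about 2.5 N takes it half-way and 4 N to the stop, and it springs back. More than 20 N on the jar would dent the lid.
- jar_brass: mason jar like jar_zinc, same size, with a yellow brass ring and orange preserve; not to be touched; origin at the centre of its underside.
- jar_black: mason jar like jar_zinc, same size, with a black ring and purple preserve; not to be touched; origin at the centre of its underside.
- timer: red plastic egg-shaped kitchen timer, 62 mm across, 73 mm tall, with a white seam; not to be touched; origin at the centre of its underside.
- ramekin: ribbed beige stoneware ramekin, 86 mm across, 46 mm tall; not to be touched; origin at the centre of its underside.
- reamer: wooden citrus reamer lying on its side, 151 mm long, 38 mm thick, its cone towards its own +x; not to be touched; origin under its middle, on the sill.
- funnel: pale grey aluminium jar funnel standing mouth down, 104 mm across, 70 mm tall; not to be touched; origin at the centre of its underside.

How it is judged:
By the outcome, as a careful person would: the job done as asked, in the order asked, and still so for the second after the job is handed in, with the robot touching nothing.
It also fails if it takes over 48 s, if anything falls off the work surface, if the arm or the gripper's body presses on something with over 40 N, if the wrist force passes 120 N, or if a joint passes its speed limit or range.

## Working session

There is one attempt and no reset: what is moved stays moved. The work goes in short steps, Python scripts to look and compute and a tool call to move; the robot and the scene stay as the last step left them, time stands still between calls to the robot, and variables do not carry over. Pictures are saved under pics/ and viewed, on a budget of 10 in all, crops included, one or two more only if the job needs it, and the job is handed in when it is done.

Besides the shell and the picture viewer there is one more tool, called after "Request:" as a command line: name --argument value ..., lists and objects as JSON in quotes. play_rows: Moves the arm, as the interface text tells. Its arguments: {"type":"object","properties":{"series":{"type":"array"}},"required":["series"]}

```bash
mkdir -p pics; ls; cat > h.py <<'E'
import numpy as np,cv2
from rig import robot
from scipy.spatial.transform import Rotation as R
def cam(n):
    c=robot.read_camera(n); c['R']=R.from_euler('xyz',c['attitude']).as_matrix(); return c
def save(c,f): cv2.imwrite('pics/'+f,c['color'][...,::-1])
def ray(c,u,v): return c['R']@np.array([(u-c['cx'])/c['fx'],(v-c['cy'])/c['fy'],1])
def plane(c,u,v,z):
    d=ray(c,u,v); p=np.array(c['xyz']); return p+d*(z-p[2])/d[2]
def pts(c):
    v,u=np.mgrid[:420,:560]; z=c['z_map']
    P=np.stack([(u-c['cx'])/c['fx']*z,(v-c['cy'])/c['fy']*z,z],-1)
    return P@c['R'].T+np.array(c['xyz'])
E
python3 - <<'E'
from h import *
print(robot.get_obs())
for n in('top','side'):
    c=cam(n); save(c,n+'0.png'); print(n,c['xyz'],c['attitude'],c['fx'],c['R'].tolist())
E
```

```text
pics
{'t': 0.0, 'joints': array([ 1.04985268,  0.3338916 ,  0.0398819 ,  1.46633879, -0.01340242,
        1.34331051, -0.0584724 ]), 'dq': array([-0.00064199,  0.0001188 ,  0.00094424,  0.00194114,  0.00066172,
       -0.00095352,  0.00305718]), 'tau': array([-1.16704599e-03, -6.58548260e+01,  1.36490677e+00, -4.05568492e+01,
        1.67375273e-02,  1.26056376e-02,  8.28313546e-06]), 'ee_pos': array([ 0.26590241, -0.59271833,  0.30300073]), 'orientation': array([-1.57247467e+00, -1.13363636e-04, -2.71984762e+00]), 'force': array([-0.33527813,  0.80830337, -0.54644863]), 'ft_torque': array([ 0.02678265,  0.03762243, -0.0147546 ]), 'gripper_width': 0.08571253130631552}
top [0.23471284 0.01000466 1.74502746] [-2.92835961e+00  1.96856822e-03 -1.61092398e+00] 543.8482365175552 [[-0.04011680395861571, -0.9765483585926549, 0.21152764682220093], [-0.9991930578143058, 0.03962456273181704, -0.0065671336220475], [-0.001968566951750808, -0.21162040865262516, -0.9773499513407942]]
side [0.09709836 0.73202985 1.05525241] [-2.40497203  0.0133357  -2.58925921] 459.53818244125284 [[-0.8512268451296452, -0.38102303147812644, 0.360879907467636], [-0.5246284664779747, 0.6352967110993679, -0.5667125029742106], [-0.013335302456242898, -0.6717287684397213, -0.7406771438075133]]
```

View pics/top0.png

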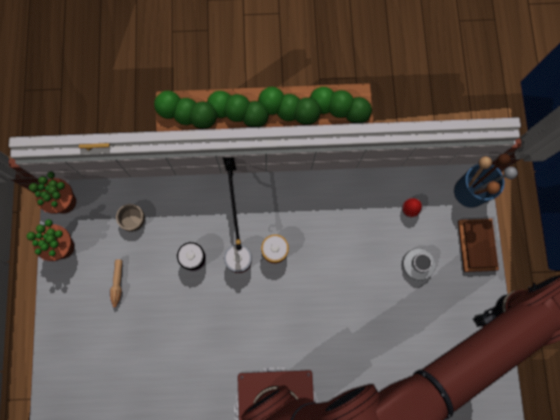

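View pics/side0.png

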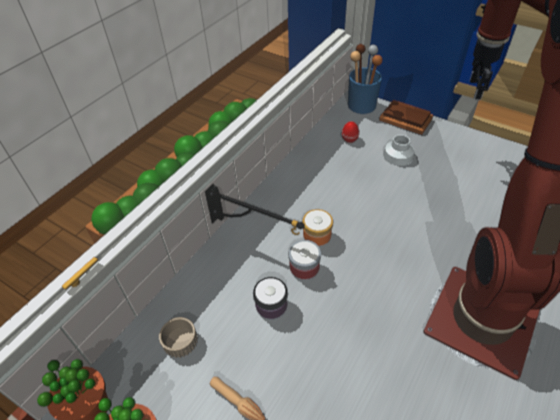

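The top view shows the zinc jar at about (238,260), black at (191,256) and brass at (274,248). The swing arm runs from (230,163) to its hook at (238,244), with the brass jar close on the right.

```bash
python3 - <<'E'
from h import *
c=cam('top');P=pts(c)
print('sill',np.median(P[300:330,180:230].reshape(-1,3),0))
for n,(u,v) in dict(zinc=(238,260),black=(191,256),brass=(274,248)).items():
    q=P[v-22:v+22,u-22:u+22].reshape(-1,3); a=plane(c,u,v,.08)
    m=(abs(q[:,2]-.076)<.012)&(np.hypot(*(q-a)[:,:2].T)<.06)
    q=q[m]; (x,y),r=cv2.minEnclosingCircle(q[:,:2].astype(np.float32)); print(n,m.sum(),x,y,r,q[:,:2].min(0),q[:,:2].max(0),np.median(q[:,2]))
q=P[150:262,215:255].reshape(-1,3)
q=q[(q[:,2]>.15)&(q[:,2]<.18)&(q[:,0]<.83)]
print('bar',q[:,:2].min(0),q[:,:2].max(0),np.median(q[:,2])); o=np.argsort(q[:,0]); print(q[o][::max(1,len(o)//25)].round(3).tolist())
for f,b in(('top',(170,140,130,140)),):
    x,y,w,h=b; cv2.imwrite('pics/t1.png',cv2.resize(c['color'][y:y+h,x:x+w,::-1],None,fx=5,fy=5,interpolation=2)[:600,:800])
s=cam('side'); cv2.imwrite('pics/s1.png',cv2.resize(s['color'][170:320,200:350,::-1],None,fx=4,fy=4,interpolation=2))
E
```

```text
sill [0.2924437  0.21306754 0.00089374]
zinc 572 0.4606393277645111 0.10131262987852097 0.043900541961193085 [0.41721762 0.05866478] [0.50220655 0.14276765] 0.0772326576714224
black 612 0.4729878604412079 0.24667879939079285 0.04369914531707764 [0.43051837 0.20441126] [0.51410486 0.28797163] 0.07695228132674081
brass 610 0.48651331663131714 -0.013678544200956821 0.0436171256005764 [ 0.44348589 -0.05695976] [0.52925755 0.02718906] 0.07716962043087305
bar [0.47033111 0.03656524] [0.75733342 0.15650497] 0.1713051906731864
[[0.47, 0.09, 0.176], [0.479, 0.087, 0.174], [0.49, 0.102, 0.165], [0.5, 0.092, 0.177], [0.513, 0.092, 0.17], [0.528, 0.098, 0.172], [0.54, 0.103, 0.17], [0.555, 0.103, 0.173], [0.57, 0.102, 0.173], [0.583, 0.108, 0.167], [0.598, 0.102, 0.167], [0.612, 0.107, 0.173], [0.627, 0.103, 0.176], [0.641, 0.107, 0.168], [0.656, 0.109, 0.171], [0.671, 0.108, 0.173], [0.684, 0.108, 0.17], [0.699, 0.114, 0.173], [0.713, 0.111, 0.168], [0.725, 0.116, 0.172], [0.749, 0.103, 0.174], [0.752, 0.061, 0.169], [0.753, 0.046, 0.164], [0.754, 0.064, 0.174], [0.754, 0.106, 0.177], [0.755, 0.152, 0.17]]
```

View pics/t1.png

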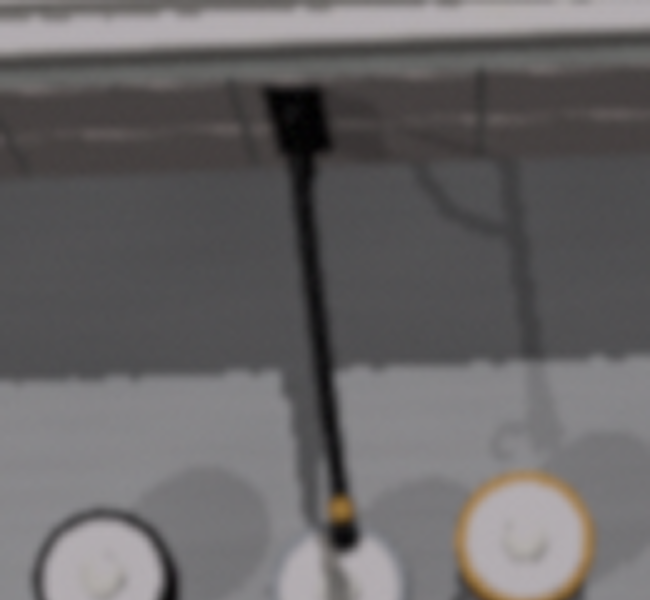

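View pics/s1.png

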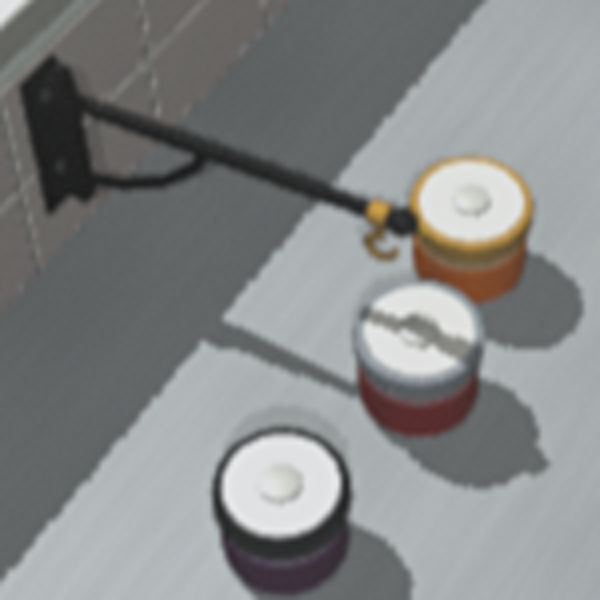

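The pivot is at about (0.73, 0.112), θ is about +0.09, and the zinc jar is at about (0.460, 0.101). I'll push the arm to the left (+y), starting from its right side with the fingers shut.

Request:
play_rows --series '[{"xyz": [0.0142,0.031,0],"rotation": [0,0,0],"grip": 0},{"xyz": [0.0142,0.031,0],"rotation": [0,0,0],"grip": 0},{"xyz": [0.0142,0.031,0],"rotation": [0,0,0],"grip": 0},{"xyz": [0.0142,0.031,0],"rotation": [0,0,0],"grip": 0},{"xyz": [0.0142,0.031,0],"rotation": [0,0,0],"grip": 0},{"xyz": [0.0142,0.031,0],"rotation": [0,0,0],"grip": 0},{"xyz": [0.0142,0.031,0],"rotation": [0,0,0],"grip": 0},{"xyz": [0.0142,0.031,0],"rotation": [0,0,0],"grip": 0},{"xyz": [0.0142,0.031,0],"rotation": [0,0,0],"grip": 0},{"xyz": [0.0142,0.031,0],"rotation": [0,0,0],"grip": 0},{"xyz": [0.0142,0.031,0],"rotation": [0,0,0],"grip": 0},{"xyz": [0.0142,0.031,0],"rotation": [0,0,0],"grip": 0},{"xyz": [0.0142,0.031,0],"rotation": [0,0,0],"grip": 0},{"xyz": [0.0142,0.031,0],"rotation": [0,0,0],"grip": 0},{"xyz": [0.0142,0.031,0],"rotation": [0,0,0],"grip": 0},{"xyz": [0.0142,0.031,0],"rotation": [0,0,0],"grip": 0},{"xyz": [0.0142,0.031,0],"rotation": [0,0,0],"grip": 0},{"xyz": [0.0142,0.031,0],"rotation": [0,0,0],"grip": 0},{"xyz": [0.0142,0.02,0],"rotation": [0,0,0],"grip": 0},{"xyz": [0.0142,0.015,0],"rotation": [0,0,0],"grip": 0}]'

```text
t: 1.87
ee_pos: [0.5505, 0.0029, 0.304]
orientation: [-1.571, 0.0, -2.717]
force: [0.3, -0.3, 0.0]
gripper_width: 0.0003
```

Lower to TCP z 0.210, with the tips at about 0.137.

Request:
play_rows --series '[{"xyz": [0,0,-0.03],"rotation": [0,0,0],"grip": 0},{"xyz": [0,0,-0.03],"rotation": [0,0,0],"grip": 0},{"xyz": [0,0.005,-0.025],"rotation": [0,0,0],"grip": 0},{"xyz": [0,0.01,-0.009],"rotation": [0,0,0],"grip": 0},{"xyz": [0,0,0],"rotation": [0,0,0],"grip": 0}]'

```text
t: 2.28
ee_pos: [0.5487, 0.0172, 0.2078]
orientation: [-1.574, -0.003, -2.718]
force: [-0.8, 1.4, 0.3]
gripper_width: 0.0001
```

```bash
python3 - <<'E'
from h import *
s=cam('side'); cv2.imwrite('pics/s2.png',cv2.resize(s['color'][120:320,180:400,::-1],None,fx=3,fy=3,interpolation=2)); print(robot.get_obs()['ee_pos'])
E
```

```text
[0.54974982 0.01641755 0.20978959]
```

View pics/s2.png

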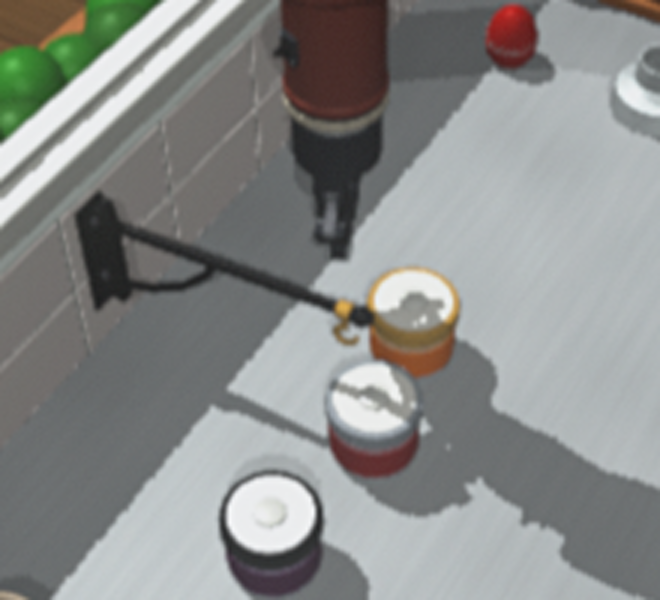

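The fingers hang to the right of the bare bar (about (335,240) against the bar), clear of everything. Next, push along the arc.

Request:
play_rows --series '[{"xyz": [0,0.015,0],"rotation": [0,0,0],"grip": 0},{"xyz": [0.001,0.015,0],"rotation": [0,0,0],"grip": 0},{"xyz": [0.001,0.014,0],"rotation": [0,0,0],"grip": 0},{"xyz": [0,0.012,0],"rotation": [0,0,0],"grip": 0},{"xyz": [0,0.012,0],"rotation": [0,0,0],"grip": 0},{"xyz": [0,0.012,0],"rotation": [0,0,0],"grip": 0},{"xyz": [0,0.012,0],"rotation": [0,0,0],"grip": 0},{"xyz": [0,0.012,0],"rotation": [0,0,0],"grip": 0},{"xyz": [0,0.012,0],"rotation": [0,0,0],"grip": 0},{"xyz": [0,0.012,0],"rotation": [0,0,0],"grip": 0},{"xyz": [0.003,0.01,0],"rotation": [0,0,0],"grip": 0},{"xyz": [0.003,0.01,0],"rotation": [0,0,0],"grip": 0},{"xyz": [0.004,0.01,0],"rotation": [0,0,0],"grip": 0},{"xyz": [0.004,0.01,0],"rotation": [0,0,0],"grip": 0},{"xyz": [0.004,0.01,0],"rotation": [0,0,0],"grip": 0}]'

```text
t: 3.58
ee_pos: [0.5707, 0.1938, 0.2098]
orientation: [-1.571, -0.0, -2.72]
force: [-0.3, -1.5, -0.3]
gripper_width: 0.0001
```

Request:
play_rows --series '[{"xyz": [0.007,0.01,0],"rotation": [0,0,0],"grip": 0},{"xyz": [0.007,0.01,0],"rotation": [0,0,0],"grip": 0},{"xyz": [0.008,0.01,0],"rotation": [0,0,0],"grip": 0},{"xyz": [0.008,0.01,0],"rotation": [0,0,0],"grip": 0},{"xyz": [0.008,0.01,0],"rotation": [0,0,0],"grip": 0},{"xyz": [0,0,0],"rotation": [0,0,0],"grip": 0}]'

```text
t: 4.08
ee_pos: [0.609, 0.2456, 0.2095]
orientation: [-1.573, 0.001, -2.718]
force: [-0.3, 0.9, -0.2]
gripper_width: -0.0002
```

```bash
python3 - <<'E'
from h import *
s=cam('side'); cv2.imwrite('pics/s3.png',cv2.resize(s['color'][120:320,150:400,::-1],None,fx=3,fy=3,interpolation=2)); print(robot.get_obs()['ee_pos'],robot.get_obs()['force'])
E
```

```text
[0.60841892 0.24461202 0.2095073 ] [-0.54338183  0.12817885 -0.1928746 ]
```

View pics/s3.png

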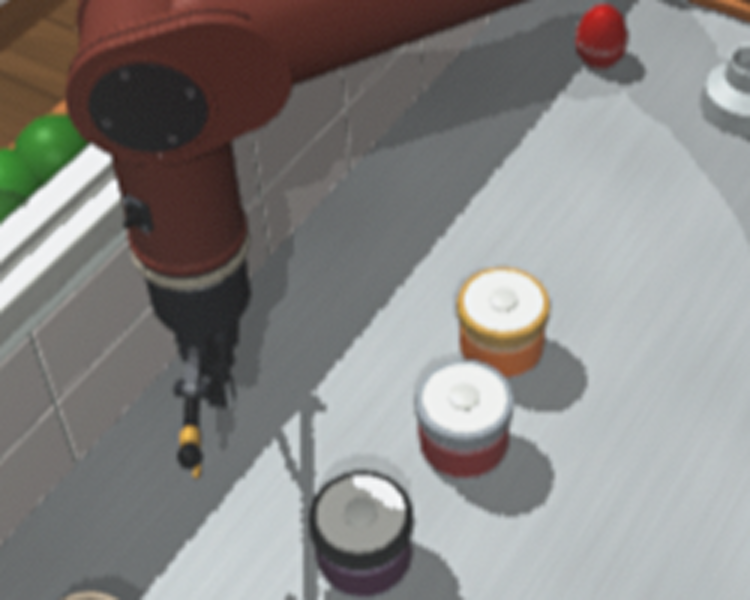

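The bar is now swung well left (hook at about (190,450)), and the zinc lid is in full view. I'll refine the lid centre from both cameras and measure the arm angle.

```bash
python3 - <<'E'
from h import *
for n in('top','side'):
    c=cam(n);P=pts(c).reshape(-1,3)
    d=np.hypot(P[:,0]-.46,P[:,1]-.101)
    q=P[(d<.055)&(P[:,2]>.068)&(P[:,2]<.09)]
    col=c['color'].reshape(-1,3)
    print(n,len(q),(q.min(0)+q.max(0))/2,q.mean(0),cv2.minEnclosingCircle(q[:,:2].astype(np.float32)))
    # white lid by colour
    w=(col.min(1)>150)&(np.hypot(P[:,0]-.46,P[:,1]-.101)<.05)&(P[:,2]>.065); m=w.reshape(420,560).astype(np.uint8)
    k=max(cv2.findContours(m,0,2)[0],key=len); (u,v),ax,_=cv2.fitEllipse(cv2.convexHull(k)); print('lid',u,v,ax,plane(c,u,v,.0765))
    g=P[(P[:,2]>.16)&(P[:,2]<.178)&(P[:,0]>.5)&(P[:,0]<.74)&(P[:,1]>.26)&(P[:,1]<.36)]
    if len(g): print('ball side',len(g),g.mean(0),np.arctan2(-(g.mean(0)[1]-.112),.73-g.mean(0)[0]))
E
```

```text
Traceback (most recent call last):
ValueError: zero-size array to reduction operation minimum which has no identity
```

Request:
play_rows --series '[{"xyz": [-0.012,-0.009,0],"rotation": [0,0,0],"grip": 0},{"xyz": [-0.02,-0.014,0],"rotation": [0,0,0],"grip": 0},{"xyz": [-0.024,-0.017,0],"rotation": [0,0,0],"grip": 0},{"xyz": [-0.024,-0.024,0],"rotation": [0,0,0],"grip": 0},{"xyz": [-0.024,-0.028,0],"rotation": [0,0,0],"grip": 0},{"xyz": [-0.022,-0.028,0],"rotation": [0,0,0],"grip": 0},{"xyz": [-0.022,-0.024,0],"rotation": [0,0,0],"grip": 0},{"xyz": [0,0,0],"rotation": [0,0,0],"grip": 0}]'

```text
t: 4.85
ee_pos: [0.4565, 0.0937, 0.2094]
orientation: [-1.568, -0.004, -2.725]
force: [1.3, 0.2, 0.7]
gripper_width: -0.0003
```

```bash
python3 - <<'E'
from h import *
c=cam('side');P=pts(c);Q=P.reshape(-1,3)
for n,(x,y) in dict(zinc=(.46,.101),black=(.473,.2455),brass=(.4865,-.0145)).items():
    q=Q[(np.hypot(Q[:,0]-x,Q[:,1]-y)<.055)&(Q[:,2]>.07)&(Q[:,2]<.088)]
    print(n,len(q),(q.min(0)+q.max(0))/2,cv2.minEnclosingCircle(q[:,:2].astype(np.float32)))
g=Q[(Q[:,2]>.155)&(Q[:,2]<.178)&(Q[:,0]>.5)&(Q[:,0]<.72)&(Q[:,1]>.2)&(Q[:,1]<.36)]
print('bar',len(g),g.mean(0),g[np.argmax(g[:,1])],np.arctan2(-(g.mean(0)[1]-.112),.73-g.mean(0)[0]))
o=robot.get_obs();print(o['ee_pos'],o['force'],o['orientation'])
cv2.imwrite('pics/s4.png',cv2.resize(c['color'][120:320,150:400,::-1],None,fx=3,fy=3,interpolation=2))
E
```

```text
zinc 696 [0.46086191 0.10220531 0.07840665] ((0.46039843559265137, 0.10155076533555984), 0.045509736984968185)
black 838 [0.47349462 0.24755878 0.07700164] ((0.4737485945224762, 0.24848347902297974), 0.04459809884428978)
brass 343 [ 0.47285017 -0.01531131  0.07686969] ((0.47830531001091003, -0.01573559269309044), 0.043949976563453674)
bar 295 [0.61366846 0.27138242 0.17071917] [0.57905469 0.32718449 0.16470431] -0.9402907165726311
[0.45838636 0.09583037 0.21000745] [-0.37846725 -0.18145299 -0.1081524 ] [-1.56844671e+00 -8.82449021e-04 -2.72434822e+00]
```

View pics/s4.png

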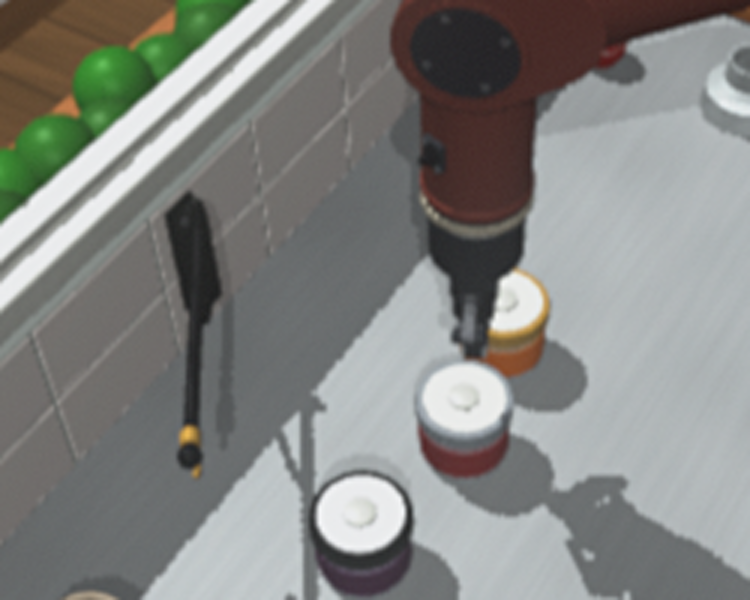

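The swing arm stays at about -0.94 rad and the fingers are above the lid. Lower to just above it and re-check.

Request:
play_rows --series '[{"xyz": [0.001,0.004,-0.012],"rotation": [0,0,0],"grip": 0},{"xyz": [0,0,-0.014],"rotation": [0,0,0],"grip": 0},{"xyz": [0,0,-0.012],"rotation": [0,0,0],"grip": 0},{"xyz": [0,0,-0.008],"rotation": [0,0,0],"grip": 0},{"xyz": [0,0,0],"rotation": [0,0,0],"grip": 0},{"xyz": [0,0,0],"rotation": [0,0,0],"grip": 0}]'

```text
t: 5.4
ee_pos: [0.461, 0.1037, 0.1634]
orientation: [-1.572, -0.001, -2.719]
force: [0.2, 0.6, 0.4]
gripper_width: -0.0001
```

```bash
python3 - <<'E'
from h import *
for i in range(4):
    c=cam('side');o=robot.get_obs();print(o['ee_pos'],o['force'],o['orientation'])
cv2.imwrite('pics/s5.png',cv2.resize(c['color'][210:290,270:350,::-1],None,fx=7,fy=7,interpolation=2))
E
```

```text
[0.46138158 0.103605   0.16398546] [ 0.17696676 -0.29242876  0.45272832] [-1.57137454e+00  9.46548859e-05 -2.71913287e+00]
[0.46151343 0.10350139 0.16431133] [ 0.09341266 -0.23386218  0.44636612] [-1.57101018e+00  6.72499441e-04 -2.71932314e+00]
[0.46154824 0.10336956 0.1644407 ] [ 0.68273997  0.55767549 -1.04564507] [-1.57078083e+00  9.43507388e-04 -2.71952267e+00]
[0.4615507  0.1032538  0.16450779] [ 0.85356908  0.34024622 -0.53147342] [-1.57060580e+00  1.09816458e-03 -2.71968868e+00]
```

View pics/s5.png

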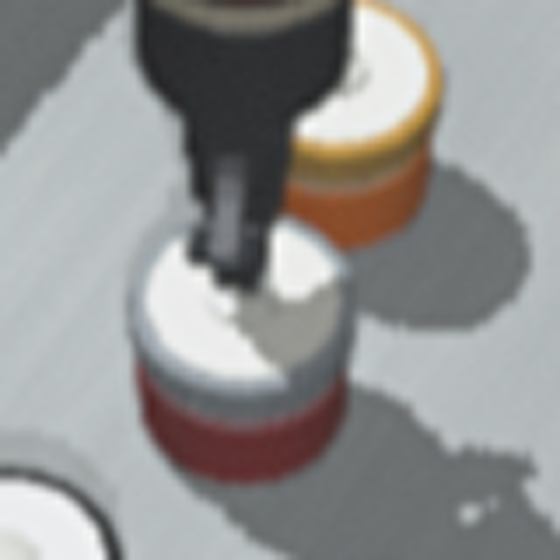

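The tips are centred over the lid, about 11 mm above it. Descend gently.

Request:
play_rows --series '[{"xyz": [-0.001,-0.0015,-0.003],"rotation": [0,0,0],"grip": 0},{"xyz": [0,0,-0.003],"rotation": [0,0,0],"grip": 0},{"xyz": [0,0,-0.002],"rotation": [0,0,0],"grip": 0},{"xyz": [0,0,-0.001],"rotation": [0,0,0],"grip": 0},{"xyz": [0,0,0],"rotation": [0,0,0],"grip": 0},{"xyz": [0,0,0],"rotation": [0,0,0],"grip": 0}]'

```text
t: 6.1
ee_pos: [0.4601, 0.1015, 0.1548]
orientation: [-1.571, -0.0, -2.72]
force: [0.2, 0.5, -0.2]
gripper_width: -0.0001
```

```bash
cat > f.py <<'E'
from h import *
F=[];p=[]
for i in range(5): robot.read_camera('side');o=robot.get_obs();F.append(o['force']);p.append(o['ee_pos'])
print(np.mean(F,0).round(2),np.std(F,0).round(2),np.mean(p,0).round(4),o['t'])
E
python3 f.py
```

```text
[-0.4   0.2  -0.01] [0.34 0.39 0.39] [0.4602 0.1015 0.155 ] 6.35
```

Request:
play_rows --series '[{"xyz": [0,0,-0.001],"rotation": [0,0,0],"grip": 0},{"xyz": [0,0,-0.001],"rotation": [0,0,0],"grip": 0},{"xyz": [0,0,0],"rotation": [0,0,0],"grip": 0}]'

```text
t: 6.6
ee_pos: [0.4602, 0.1015, 0.1529]
orientation: [-1.571, 0.0, -2.72]
force: [0.1, 0.6, 2.4]
gripper_width: 0.0002
```

```bash
python3 f.py
```

```text
[ 0.21 -0.2   1.39] [0.57 0.47 0.51] [0.4602 0.1015 0.153 ] 6.85
```

Contact, at about 1.4 N. Go on in small steps.

Request:
play_rows --series '[{"xyz": [0,0,-0.001],"rotation": [0,0,0],"grip": 0},{"xyz": [0,0,-0.0005],"rotation": [0,0,0],"grip": 0},{"xyz": [0,0,0],"rotation": [0,0,0],"grip": 0}]'

```text
t: 7.1
ee_pos: [0.4602, 0.1015, 0.1514]
orientation: [-1.571, 0.0, -2.72]
force: [-0.7, -0.6, 3.1]
gripper_width: 0.0001
```

```bash
python3 f.py
```

```text
[0.32 0.1  2.69] [0.47 0.26 0.48] [0.4602 0.1015 0.1515] 7.35
```

Request:
play_rows --series '[{"xyz": [0,0,-0.0005],"rotation": [0,0,0],"grip": 0},{"xyz": [0,0,-0.0005],"rotation": [0,0,0],"grip": 0},{"xyz": [0,0,0],"rotation": [0,0,0],"grip": 0}]'

```text
t: 7.6
ee_pos: [0.4602, 0.1015, 0.1507]
orientation: [-1.571, 0.0, -2.72]
force: [-0.6, -0.1, 6.5]
gripper_width: 0.0002
```

```bash
python3 f.py
```

```text
[-1.07 -0.33  6.61] [0.55 0.41 0.65] [0.4602 0.1015 0.1507] 7.85
```

The lid middle is at its stop, at about 6.6 N and far below 20 N. Draw straight up, then back towards the robot's right at height.

Request:
play_rows --series '[{"xyz": [0,0,0.002],"rotation": [0,0,0],"grip": 0},{"xyz": [0,0,0.004],"rotation": [0,0,0],"grip": 0},{"xyz": [0,0,0.01],"rotation": [0,0,0],"grip": 0},{"xyz": [0,0,0.02],"rotation": [0,0,0],"grip": 0},{"xyz": [0,0,0.03],"rotation": [0,0,0],"grip": 0},{"xyz": [0,0,0.03],"rotation": [0,0,0],"grip": 0},{"xyz": [0,0,0.03],"rotation": [0,0,0],"grip": 0},{"xyz": [0,-0.015,0.02],"rotation": [0,0,0],"grip": 0},{"xyz": [0.005,-0.03,0],"rotation": [0,0,0],"grip": 0},{"xyz": [0.005,-0.03,0],"rotation": [0,0,0],"grip": 0},{"xyz": [0.005,-0.03,0],"rotation": [0,0,0],"grip": 0},{"xyz": [0.005,-0.03,0],"rotation": [0,0,0],"grip": 0},{"xyz": [0,-0.03,0],"rotation": [0,0,0],"grip": 0},{"xyz": [0,-0.03,0],"rotation": [0,0,0],"grip": 0},{"xyz": [0,-0.03,0],"rotation": [0,0,0],"grip": 0},{"xyz": [0,-0.03,0],"rotation": [0,0,0],"grip": 0},{"xyz": [0,-0.015,0],"rotation": [0,0,0],"grip": 0},{"xyz": [0,0,0],"rotation": [0,0,0],"grip": 0},{"xyz": [0,0,0],"rotation": [0,0,0],"grip": 0}]'

```text
t: 9.43
ee_pos: [0.4798, -0.1689, 0.2967]
orientation: [-1.572, 0.0, -2.721]
force: [-0.8, 0.7, -1.3]
gripper_width: -0.0002
```

```bash
python3 - <<'E'
from h import *
c=cam('top');Q=pts(c).reshape(-1,3)
for n,(x,y) in dict(zinc=(.46,.101),black=(.473,.2467),brass=(.4865,-.0137)).items():
    q=Q[(np.hypot(Q[:,0]-x,Q[:,1]-y)<.055)&(Q[:,2]>.064)&(Q[:,2]<.088)]
    print(n,len(q),(q.min(0)+q.max(0))/2 if len(q) else '')
s=cam('side');o=robot.get_obs();print(o['t'],o['ee_pos'],o['force'],abs(o['dq']).max())
Q=pts(s).reshape(-1,3)
q=Q[(np.hypot(Q[:,0]-.46,Q[:,1]-.101)<.055)&(Q[:,2]>.07)&(Q[:,2]<.088)]
m=q[np.hypot(q[:,0]-.4605,q[:,1]-.1015)<.01]; print('zinc side',(q.min(0)+q.max(0))/2,'middle z',m[:,2].mean())
g=Q[(Q[:,2]>.155)&(Q[:,2]<.178)&(Q[:,0]>.5)&(Q[:,0]<.72)&(Q[:,1]>.2)&(Q[:,1]<.36)].mean(0)
print('theta',np.arctan2(-(g[1]-.112),.73-g[0]))
save(s,'s6.png')
E
```

```text
zinc 613 [0.45992428 0.10094407 0.07622623]
black 614 [0.47249225 0.24691626 0.07597461]
brass 607 [ 0.4862317  -0.01506529  0.07591967]
9.5333 [ 0.48014786 -0.1672481   0.29668562] [-0.18805457  0.59565594  0.4666226 ] 0.010378273160041774
zinc side [0.4611914  0.10220735 0.07691588] middle z 0.08014101013465999
theta -0.9403578049136309
```

View pics/s6.png

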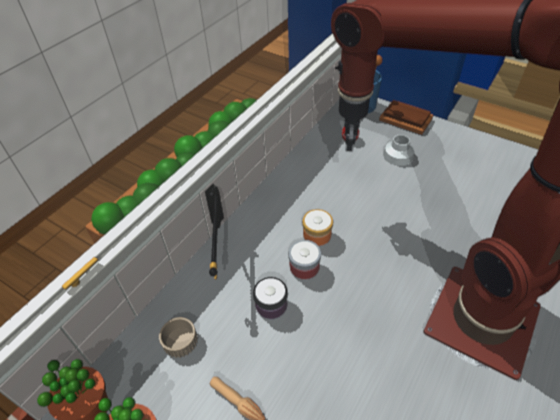

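The swing arm is folded left at (213,235). All three jars, about (304,258), (318,225) and (270,295), stand in place, and the gripper is clear at (350,120). Handing in.

```bash
python3 -c "
from rig import robot
print(robot.hand_in())"
```

```text
the job is handed in; nothing more can be done
None
```

The job is done and handed in at about 9.5 s of the 48 s allowed; the hand-in gives no verdict.

- **Iron arm:** I pushed it to the robot's left with the shut fingers. It measured about -0.94 rad, beyond the 0.7 needed, and read the same again just before hand-in.
- **Lid press:** I pressed the middle of the zinc jar's lid in small steps. The force rose from about 1.4 N to 2.7 N, then to about 6.6 N at the stop, well under the 20 N that would dent it. After I drew away, the middle measured about 80 mm above the sill, so it appears to have sprung back.
- **Jars:** All three jars measured within about 1.5 mm of where they started, which is within camera accuracy.
- **Timer, ramekin, reamer and funnel:** I kept clear of these and did not re-measure them. The last picture shows the ramekin, reamer and funnel as before; the gripper partly hides the timer.
- **One failed check:** A top-camera measurement failed midway because the robot's arm blocked the view. I used the side camera instead, and it agreed with the earlier top-camera measurement to about 1 mm.

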